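Put the amber stone away in its tin

ROBOT

A 6-joint arm with a two-finger parallel gripper is mounted at the origin on the work surface. World frame = base frame: x ahead of the robot, y to its left, z up, the work surface at z = 0. Lengths are in m, angles in rad, forces in N, time in s.
With the tool pointing down it reaches from about 0.3 to 0.875 m from the base axis. Payload 6.4 kg.
Tool frame: the origin (TCP) lies midway between the tips of the shut fingers; the grasp point (between the pads) lies 19 mm behind it; z points along the fingers, y is the line along which they close (so a half turn about z gives the same grasp; the last joint's range is limited). The gripper opens to 85 mm and grips with 20 to 120 N. Pads are 22 mm wide; open, the fingers measure 114 mm over their backs; the gripper's body (76 mm by 85 mm) begins 54 mm behind the grasp point. The pads swing forward as they close: fully open they stand 13 mm farther back than shut.
Start: joints at [1.112, 0.181, 1.607, -0, 1.354, -0.206], TCP at [0.144, 0.557, 0.231] pointing down, gripper open.
Joint ranges: [-2.99, 2.99], [-0.89, 2.07], [0.3, 2.58], [-1.14, 4.28], [0, 2.63], [-3.12, 3.12]. Speed limits (rad/s): [2.57, 2.57, 3.01, 3.14, 3.14, 3.14].

INTERFACE

Orientations are given as a unit quaternion [w, x, y, z].
In Python, from bench import ctrl gives the robot as it stands. The module is installed in compiled form; this text tells all that it offers.
- The arm moves only by the tool move_arm, never from a script. Its argument "plan" is one flat list of numbers, 6 for each row, row after row: the shift along the world's x, y, z in units of 50 mm (1.0 is 50 mm), then the turn, a rotation vector about the world's x, y, z in rad. A call has 1 to 10 rows; each row is the pose to reach, as a shift and turn from the pose commanded when the call began; what a row does not reach only later rows make up. A row lasts 1/8 s, in which the tool goes at most 62.5 mm and 10.7 degrees, less where a joint would pass 70% of its speed; a pose out of reach is approached as far as the arm can. A call with a gripper value outside its range is refused whole. "grip" is the finger opening in mm, from 0 to 85.4, set as the call begins (left out, the last holds). The fingers move at their own pace and stop on an object; the grip force is fixed at half the most. Time passes only in rows, so rows that repeat a pose let the fingers close. It gives the time, the measured TCP pose, the force, the opening and the grip force at its end, in the units of the state.
- ctrl.get_obs(): the state, without advancing time (a new reading comes with each control period).
- ctrl.camera(name): name is "side" or "top"; returns a dict with "pixels" (400x640x3 uint8, red, green, blue), "fx", "fy", "cx", "cy" (pixels), "origin" and "attitude" of the camera in the world. Camera axes: x right, y down, z forward; pixel columns grow to the right and rows downward; lengths in m; the calibration is good to about 2 mm. A picture is of the moment at which its call begins. There is no depth.
- ctrl.hand_in(): hands the job in; it is judged then, once.
The state is a dict: "time_s": time; "q": joint angles; "dq": joint speeds; "joint_efforts": joint torques, N m; "eef_pos": TCP position; "eef_rot": TCP orientation; "wrist_force": force on the tool from outside, world axes, zero at the start; "torque": the same for the moment, N m; "opening": opening from 0.0 (shut) to 1.0 (fully open); "grasp_force": force on a finger pad.
Only numpy, scipy, OpenCV 4.12 (cv2) and the standard library are available. Lean on these libraries where they do the work, as an engineer would, in place of code of your own. Each camera call takes 0.05 s, during which the arm holds its last target. There are 200 camera calls.

TASK

Put the finished amber stone away: lower it into the open blue tin, without dropping it or pressing hard, until you feel it settle on the cork sheet inside, standing on its base, and let go of it there. Then shut the tin's hinged lid fully. Leave the other things on the bench as they are.

Things in the scene. Friction and masses are not known exactly. Their poses are not given: they have to be found in the camera images.
- amber: Amber step-cut stone, rigid, about 0.16 kg: an elongated octagon 54 mm long (its x), 38 mm wide (its y), 40 mm tall. Vertical girdle faces run from 10 to 26 mm above its base; it tapers to a flat 38 x 24 mm base and a flat 34 x 20 mm top. Origin: centre of the base, z up. Starts upright on a black rubber mat (160 x 240 mm, 3 mm thick) lying on the bench, at either of two places.
- green: A dark green stone of the same shape and size as the amber one, on the same mat. To be left alone. Origin: centre of the base.
- tin: Dark blue steel storage tin fixed to the bench, 150 mm (its x) x 190 mm (its y) x 95 mm tall, walls 3 mm, so its mouth is 144 x 184 mm. Origin: centre of the underside, z up; the lid's hinge is on its +x side. Inside, a level cork sheet on earlier layers (gives 1 mm under 15 N) fills it from wall to wall; its top lies 14 to 50 mm above the underside, not reported. A stone standing on it stays below the rim.
- tin_hinge (a point): Middle of the lid's hinge line, on the top of the tin's +x wall (tin frame x = 75 mm, y = 0, z = 95 mm). The hinge line runs along the tin's y.
- lid (a joint): Angle of the tin's hinged lid, rad: 0 = shut on the rim, 1.57 = upright, 2.1 = leaning back outward. Starts open at 1.75 to 2.05. Stiff hinge: the lid (0.15 kg) stays at any angle and takes 1 to 3 N at its free edge to move. To shut, the free edge swings up, over the tin and down to the tin's -x side.
- lid_edge (a point): Middle of the lid's free edge, on its outer face (the upper face when shut). The lid is a flat sheet 3 mm thick, 154 mm from hinge to free edge, 196 mm wide, with a 12 mm skirt on its inner side and a steel thumb tab, 36 mm wide, standing 8 mm out from the skirt.
- cup: Empty clear plastic cup, 72 mm across at the rim, 75 mm tall, loose and light. To be left alone. Origin: centre of its underside.
- handpiece: Loose black and metal faceting handpiece lying on the bench, about 170 mm long (its x), 26 mm wide, 28 mm tall. To be left alone. Origin: underside, middle of its black block.
- jar: Small grey jar of polish with a white cap, 52 mm across, 48 mm tall, loose. To be left alone. Origin: centre of its underside.
Things that resemble listed ones, but are neither listed nor needed, are in the scene too. Of the things shaped like the amber, the amber one is meant.

How it is judged:
On the way:
1. the amber stone stands in the tin on the cork, let go and at rest, with the lid still open (x of amber in the frame of tin between -0.066 and 0.066 m and y of amber in the frame of tin between -0.086 and 0.086 m and z of amber in the frame of tin below 0.054 m and angle between amber's own z axis and vertical below 0.15 rad and linear speed of amber below 0.03 m/s and contact force between the fingers and amber below 0.05 N and value of joint lid above 0.3 rad), for 0.3 s.
At the end, for the whole second after the job is handed in: The amber stone stands upright (within 0.15 rad) and at rest on the cork inside the tin, below the rim, and the lid is shut to within 0.05 rad (x of amber in the frame of tin between -0.066 and 0.066 m and y of amber in the frame of tin between -0.086 and 0.086 m and z of amber in the frame of tin below 0.054 m and angle between amber's own z axis and vertical below 0.15 rad and linear speed of amber below 0.03 m/s and value of joint lid below 0.05 rad); the robot touches nothing.
It fails at once if the amber stone is dropped or thrown into the tin: faster than 0.4 m/s (a fall of about 8 mm) while inside it (x of amber in the frame of tin between -0.075 and 0.075 m and y of amber in the frame of tin between -0.095 and 0.095 m and z of amber in the frame of tin below 0.09 m and linear speed of amber above 0.4 m/s).
It fails at once if the amber stone is pressed against the tin or what is in it with more than 30 N (contact force between amber and tin above 30 N).
It fails at once if the green stone is moved more than 30 mm or tipped over (distance of green from where it was at the start of the episode above 0.03 m or angle between green's own z axis and vertical above 0.5 rad).
It fails at once if the cup, the handpiece or the jar is moved more than 30 mm or tipped over (distance of any of cup, handpiece, jar from where it was at the start of the episode above 0.03 m or angle between any of cup, jar's own z axis and vertical above 0.5 rad).
It also fails if it takes over 59 s, if anything falls off the work surface, if the arm or the gripper's body presses on something with over 40 N, if the wrist force passes 120 N, or if a joint passes its speed limit or range.

## Working session

There is one attempt and no reset: what is moved stays moved. The work goes in short steps, Python scripts to look and compute and a tool call to move; the robot and the scene stay as the last step left them, time stands still between calls to the robot, and variables do not carry over. Pictures are saved under pics/ and viewed, at most 10 in all, crops included, and the job is handed in when it is done.

Besides the shell and the picture viewer there is one more tool, called after "Call:" as name(argument=value, ...), one argument or row to a line, values as JSON. move_arm: Moves the arm, as the interface text tells. Its arguments: {"type":"object","properties":{"plan":{"type":"array"},"grip":{"type":"number"}},"required":["plan"]}

```bash
mkdir -p pics; cat > h.py <<'E'
from bench import ctrl
import numpy as np, cv2
from scipy.spatial.transform import Rotation as R
def cam(n,f=None):
    c=ctrl.camera(n)
    if f: cv2.imwrite('pics/'+f,c['pixels'][:,:,::-1])
    return c
def rot(c):
    a=np.array(c['attitude'],float)
    return a if a.shape==(3,3) else R.from_quat(a[[1,2,3,0]]).as_matrix()
def ray(c,u,v):
    return np.array(c['origin']),rot(c)@np.array([(u-c['cx'])/c['fx'],(v-c['cy'])/c['fy'],1])
def at_z(c,u,v,z):
    o,d=ray(c,u,v); return o+d*(z-o[2])/d[2]
def proj(c,p):
    q=rot(c).T@(np.array(p)-c['origin']); return np.array([c['fx']*q[0]/q[2]+c['cx'],c['fy']*q[1]/q[2]+c['cy']])
E
python3 - <<'E'
from h import *
for n in('top','side'):
    c=cam(n,n+'0.png'); print({k:v for k,v in c.items() if k!='pixels'})
o=ctrl.get_obs();print(o)
E
```

```text
{'fx': 401.8673883353752, 'fy': 401.8673883353752, 'cx': 319.3137823715568, 'cy': 195.5914710842027, 'origin': array([ 0.45831152, -0.11236553,  0.95562228]), 'attitude': array([ 0.04006892, -0.69964859,  0.71198016, -0.04439126])}
{'fx': 381.0362622735113, 'fy': 381.0362622735113, 'cx': 315.7463831387914, 'cy': 194.91958387518036, 'origin': array([0.16452942, 0.35038911, 0.65898673]), 'attitude': array([ 0.14905252, -0.33395165,  0.85209391, -0.37442706])}
{'time_s': 0.1, 'q': array([ 1.11171659e+00,  1.81493025e-01,  1.60790289e+00,  1.38790686e-05,
        1.35379015e+00, -2.06322575e-01]), 'dq': array([-0.00044043, -0.00095428, -0.00086884, -0.00076063, -0.00041166,
        0.00054146]), 'joint_efforts': array([-4.69025381e-04, -4.45882094e+01, -3.52236307e+01, -3.87014243e-04,
        4.19065953e-03, -2.67651996e-05]), 'eef_pos': array([0.14356149, 0.55628206, 0.23046194]), 'eef_rot': array([-2.66605546e-04,  1.26043886e-01,  9.92024347e-01, -7.50803242e-04]), 'wrist_force': array([ 0.17528594, -0.33357147, -0.25858801]), 'torque': array([-0.04501364, -0.0356024 ,  0.03789949]), 'grasp_force': 0.0, 'opening': 1.0033548124153586}
```

View pics/top0.png

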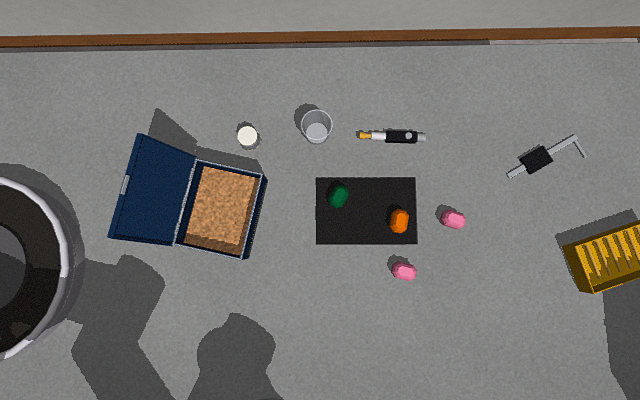

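View pics/side0.png

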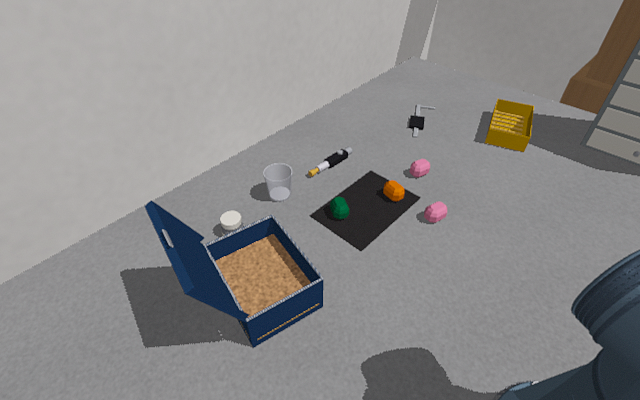

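The top view shows the amber stone at about (400,221) and the green one at (339,196). The tin's rim corners are near (196,160), (267,176), (247,258) and (176,244), and the hinge is on the left. The lid's free edge runs (140,135)-(110,238). The side view agrees: amber (394,190), lid leaning left.

```bash
cat >> h.py <<'E'
def amber_mask(c):
    hsv=cv2.cvtColor(c['pixels'],cv2.COLOR_RGB2HSV)
    m=cv2.inRange(hsv,(4,170,90),(20,255,255))
    n,l,s,ce=cv2.connectedComponentsWithStats(m)
    return l,s,ce
E
python3 - <<'E'
from h import *
t=cam('top'); s=cam('side')
for c in(t,s):
    l,st,ce=amber_mask(c)
    for i in range(1,len(st)):
        if st[i][4]>60: 
            print(st[i],ce[i],at_z(c,*ce[i],.023))
            if c is t:
                ys,xs=np.where(l==i); P=np.array([at_z(c,x,y,.023)[:2] for x,y in zip(xs,ys)])
                (ce_,wh,a)=cv2.minAreaRect((P*1000).astype(np.float32)); print(ce_,wh,a)
for p in[(196,160),(267,176),(247,258),(176,244)]: print('rim',at_z(t,*p,.095))
print('green',at_z(t,339,196,.023),'cup',at_z(t,317,112,.075), 'jar',at_z(t,247,135,.048))
cv2.imwrite('pics/a.png',cv2.resize(np.hstack([t['pixels'][110:270,100:280,::-1],t['pixels'][110:270,310:430,::-1]]),None,fx=2.66,fy=2.66,interpolation=cv2.INTER_CUBIC))
cv2.imwrite('pics/b.png',cv2.resize(s['pixels'][190:350,140:335,::-1],None,fx=3.6,fy=3.6,interpolation=cv2.INTER_CUBIC))
E
```

```text
[558  27  50  12 205] [579.85853659  32.30731707] [ 0.96471078 -0.76868997  0.023     ]
(963.6808471679688, -776.3056030273438) (26.971933364868164, 121.6507797241211) 0.48865729570388794
[600  27  40  11 123] [617.04878049  31.31707317] [ 0.96591607 -0.86103195  0.023     ]
(964.0634765625, -867.0053100585938) (99.03429412841797, 26.127986907958984) 89.14642333984375
[339  31  28  10  70] [352.45714286  34.92857143] [ 0.96629475 -0.20754432  0.023     ]
(967.0140380859375, -207.99911499023438) (63.82707214355469, 23.717578887939453) 68.38256072998047
[368  31  35  10  74] [381.62162162  33.12162162] [ 0.96991714 -0.27940876  0.023     ]
(963.6243896484375, -287.6952209472656) (83.8687744140625, 23.388511657714844) 89.1431655883789
[201  33  39  10  92] [222.58695652  35.73913043] [0.96897406 0.11101209 0.023     ]
(964.5205688476562, 117.44009399414062) (93.24996948242188, 23.316652297973633) 89.14153289794922
[280  32  18  10  61] [288.50819672  35.98360656] [ 0.96591297 -0.05051238  0.023     ]
(964.5896606445312, -50.4306640625) (41.74295425415039, 23.34958839416504) 89.142311096
[... 1335 characters left out ...]
95402] [ 0.42554722 -0.76773578  0.023     ]
(423.0687255859375, -766.863037109375) (69.05937957763672, 12.774736404418945) 13.880901336669922
[584 243  18  35 106] [592.58490566 259.5       ] [ 0.41134389 -0.74527636  0.023     ]
(409.5660095214844, -745.6104736328125) (81.53120422363281, 11.94507884979248) 15.688445091247559
[383 180  22  21 327] [393.66055046 190.4617737 ] [ 0.50728825 -0.30103387  0.023     ]
rim [0.64423916 0.14844207 0.095     ]
rim [ 0.60633827 -0.00590381  0.095     ]
rim [0.43128115 0.03677076 0.095     ]
rim [0.46336926 0.18741196 0.095     ]
green [ 0.56850395 -0.16507324  0.023     ] cup [ 0.75465313 -0.11685154  0.075     ] jar [0.71135823 0.04594801 0.048     ]
```

View pics/a.png

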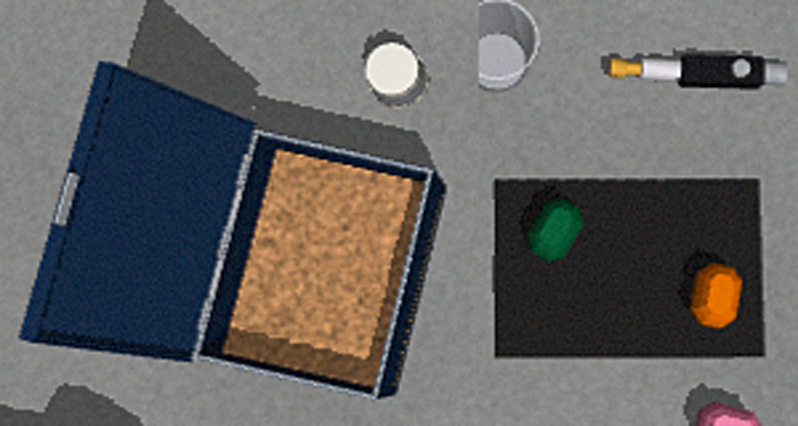

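View pics/b.png

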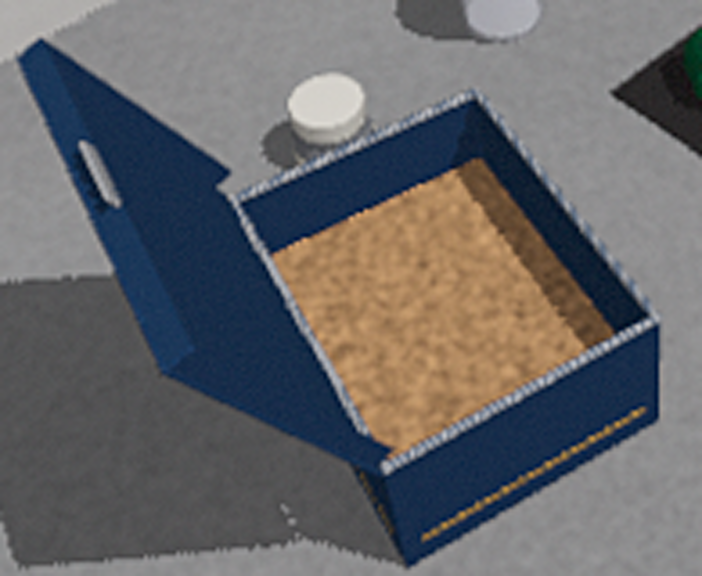

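```bash
python3 - <<'E'
from h import *
from scipy.optimize import least_squares
t=cam('top'); s=cam('side')
# tin corner order: (+x,far),( -x,far),(-x,near),(+x,near)  hinge=+x
T=[(196.6,159.2),(263.2,173.9),(243.2,258.9),(175.2,244.2)]
S=[(205.8,244.2),(271.4,216.4),(321.9,278.3),(247.5,320)]
# tin x ~ world +y => tin y ~ world -x
L=np.array([(75,-95),(-75,-95),(-75,95),(75,95)])/1000
def W(p,xyz):
    c,si=np.cos(p[2]),np.sin(p[2]); x,y,z=xyz
    return [p[0]+c*x-si*y,p[1]+si*x+c*y,z]
f=lambda p:np.concatenate([proj(t,W(p,(*l,.095)))-a for l,a in zip(L,T)]+[proj(s,W(p,(*l,.095)))-a for l,a in zip(L,S)])
r=least_squares(f,[.54,.09,1.3]); p=r.x
print('tin',p,np.degrees(p[2]),r.fun.round(1))
for nm,cc in(('t',(t,(124.8,184.8))),('s',(s,(167.8,238.6)))):
    for a in(1.7,1.8,1.9,2.0,2.1):
        # tab centre: 158 mm from hinge, ~9mm on the inner side
        d=np.array([-np.cos(a),np.sin(a)]); n=np.array([-np.sin(a),-np.cos(a)])
        q=np.array([.075,.095])+.158*d-.009*np.array([np.sin(a),np.cos(a)])*1
        print(nm,a,proj(cc[0],W(p,(q[0],0,q[1]))).round(1),cc[1])
for z in(.014,.023,.032,.041,.05): print('cork',z,proj(s,W(p,(-.072,-.092,z))).round(1),'(273.3,233.9)')
print('hinge',W(p,(.075,0,.095)),'drop',W(p,(-.006,0,0)))
E
```

```text
tin [0.53757727 0.09839025 1.33213204] 76.3255437962221 [-0.7 -0.7 -0.3 -0.5 -1.5  1.  -2.2  0.  -1.5  0.1  1.5 -2.9  2.5 -1.4
  0.3 -0.3]
t 1.7 [148.9 189.8] (124.8, 184.8)
t 1.8 [140.8 188.1] (124.8, 184.8)
t 1.9 [133.2 186.4] (124.8, 184.8)
t 2.0 [126.4 185. ] (124.8, 184.8)
t 2.1 [120.4 183.8] (124.8, 184.8)
s 1.7 [199.2 219.4] (167.8, 238.6)
s 1.8 [189.2 224.6] (167.8, 238.6)
s 1.9 [179.4 230.5] (167.8, 238.6)
s 2.0 [170.1 237.1] (167.8, 238.6)
s 2.1 [161.4 244.3] (167.8, 238.6)
cork 0.014 [275.3 240.6] (273.3,233.9)
cork 0.023 [275.  237.9] (273.3,233.9)
cork 0.032 [274.6 235.2] (273.3,233.9)
cork 0.041 [274.3 232.4] (273.3,233.9)
cork 0.05 [274.  229.6] (273.3,233.9)
hinge [np.float64(0.5553076417037739), np.float64(0.17126434201518922), 0.095] drop [np.float64(0.5361588380595353), np.float64(0.09256031849037571), 0]
```

Call:
move_arm(
  plan=[0.5, -1.1, 0, 0, 0, 0, 1, -2.2, 0, 0, 0, 0, 1.5, -3.3, 0, 0, 0, 0, 2, -4.4, 0, 0, 0, 0, 2.5, -5.5, 0, 0, 0, 0, 3, -6.6, 0, 0, 0, 0, 3.5, -7.7, 0, 0, 0, 0, 4, -8.8, 0, 0, 0, 0, 4.5, -9.9, 0, 0, 0, 0, 4.5, -10.5, 0, 0, 0, 0],
  grip=85,
)

```text
time_s: 1.55
eef_pos: [0.3698, 0.029, 0.2316]
eef_rot: [0.0, 0.128, 0.992, -0.0]
wrist_force: [-0.1, -0.0, 0.3]
opening: 0.996
grasp_force: 0.0
```

Call:
move_arm(
  plan=[0.4, -1, 0, 0, 0, 0, 0.8, -2, 0, 0, 0, 0, 1.2, -3, 0, 0, 0, 0, 1.6, -4, 0, 0, 0, 0, 2, -5, -0.5, 0, 0, 0, 2.4, -6, -1, 0, 0, 0, 2.76, -6.64, -1.5, 0, 0, 0, 2.76, -6.64, -2.2, 0, 0, 0.03, 2.76, -6.64, -2.8, 0, 0, 0.03, 2.76, -6.64, -2.8, 0, 0, 0.03],
)

```text
time_s: 2.8
eef_pos: [0.505, -0.2988, 0.0885]
eef_rot: [-0.002, 0.111, 0.994, 0.002]
wrist_force: [-0.3, -0.0, 0.4]
opening: 0.995
grasp_force: 0.0
```

```bash
python3 - <<'E'
from h import *
s=cam('side'); o=ctrl.get_obs(); print(o['eef_pos'],o['eef_rot'])
c=s['pixels'][100:250,300:460,::-1].copy()
cv2.imwrite('pics/c.png',cv2.resize(c,None,fx=4,fy=4,interpolation=cv2.INTER_CUBIC))
E
```

```text
[ 0.50619392 -0.29973147  0.09054804] [-1.02772285e-03  1.11208397e-01  9.93796314e-01  7.23420563e-04]
```

View pics/c.png

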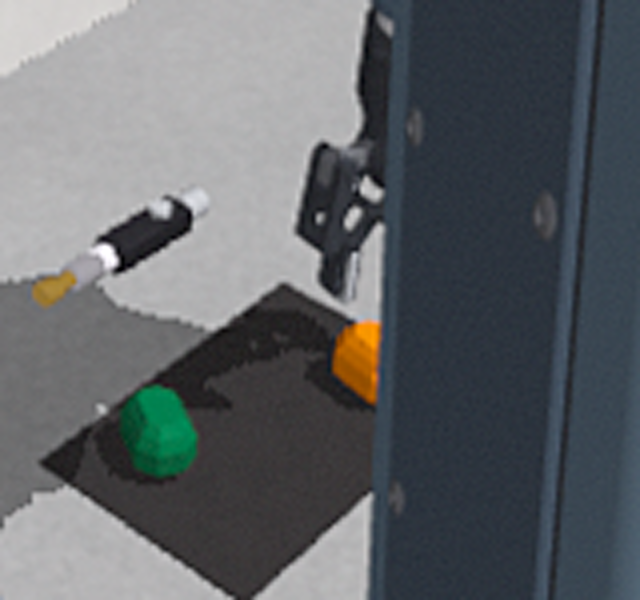

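The arm hides part of the stone (amber edge at crop (360,360)), but the open fingers stand above it as planned. I'll descend and grip.

Call:
move_arm(
  plan=[0, 0, -0.5, 0, 0, 0, 0, 0, -1, 0, 0, 0, 0, 0, -1.4, 0, 0, 0, 0, 0, -1.6, 0, 0, 0, 0, 0, -1.72, 0, 0, 0, 0, 0, -1.72, 0, 0, 0, 0, 0, -1.72, 0, 0, 0],
)

```text
time_s: 3.72
eef_pos: [0.5073, -0.3007, 0.006]
eef_rot: [0.0, 0.111, 0.994, -0.0]
wrist_force: [0.5, -0.3, 0.1]
opening: 0.995
grasp_force: 0.0
```

Call:
move_arm(
  plan=[0, 0, 0, 0, 0, 0, 0, 0, 0, 0, 0, 0, 0, 0, 0, 0, 0, 0, 0, 0, 0, 0, 0, 0, 0, 0, 0, 0, 0, 0, 0, 0, 0, 0, 0, 0, 0, 0, 0, 0, 0, 0, 0, 0, 0, 0, 0, 0],
  grip=20,
)

```text
time_s: 4.72
eef_pos: [0.5072, -0.3006, 0.0058]
eef_rot: [0.0, 0.111, 0.994, -0.0]
wrist_force: [-0.4, -0.1, 5.4]
opening: 0.438
grasp_force: 60.9
```

Call:
move_arm(
  plan=[0, 0, 0.3, 0, 0, 0, 0, 0, 0.9, 0, 0, 0, 0, 0, 1.7, 0, 0, 0, 0, 0, 2.5, 0, 0, 0, 0, 0, 3.3, 0, 0, 0, 0, 0, 3.6, 0, 0, 0, 0, 0, 3.6, 0, 0, 0],
)

```text
time_s: 5.6
eef_pos: [0.507, -0.3004, 0.1859]
eef_rot: [0.001, 0.111, 0.994, -0.0]
wrist_force: [0.0, -0.4, -1.2]
opening: 0.435
grasp_force: 60.3
```

```bash
python3 - <<'E'
from h import *
s=cam('top'); o=ctrl.get_obs(); print(o['eef_pos'],o['wrist_force'],o['opening'])
cv2.imwrite('pics/d.png',s['pixels'][:,:,::-1])
E
```

```text
[ 0.50629286 -0.29978969  0.18425996] [-0.09859711 -0.29952695 -2.43629627] 0.43321620269465405
```

View pics/d.png

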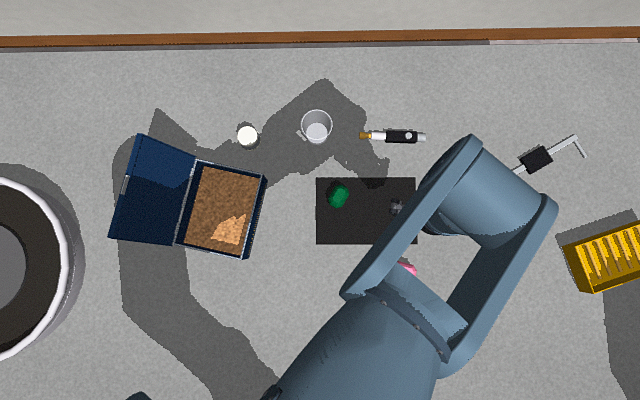

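The mat spot is empty and the grip holds at 37 mm, so the stone is in hand. Moving it over the tin.

Call:
move_arm(
  plan=[0.06, 0.6, 0, 0, 0, 0, 0.12, 1.5, 0, 0, 0, 0, 0.2, 2.4, 0, 0, 0, 0, 0.27, 3.3, 0, 0, 0, 0, 0.33, 4.2, 0, 0, 0, 0, 0.4, 5.1, 0, 0, 0, 0, 0.46, 6, 0, 0, 0, 0, 0.52, 6.9, 0, 0, 0, 0, 0.58, 7.8, 0, 0, 0, 0, 0.58, 7.8, 0, 0, 0, 0],
)

```text
time_s: 6.9
eef_pos: [0.534, 0.0926, 0.1827]
eef_rot: [-0.002, 0.109, 0.994, 0.0]
wrist_force: [0.0, 0.1, -1.3]
opening: 0.431
grasp_force: 60.6
```

Call:
move_arm(
  plan=[0, 0, 0, 0, 0, 0, 0, 0, 0, 0, 0, 0, 0, 0, -0.4, 0, 0, 0, 0, 0, -0.8, 0, 0, 0, 0, 0, -1.2, 0, 0, 0, 0, 0, -1.4, 0, 0, 0, 0, 0, -1.4, 0, 0, 0, 0, 0, -1.4, 0, 0, 0],
)

```text
time_s: 7.9
eef_pos: [0.5364, 0.0894, 0.1161]
eef_rot: [0.001, 0.111, 0.994, 0.0]
wrist_force: [0.4, -0.2, -1.9]
opening: 0.43
grasp_force: 60.6
```

```bash
python3 - <<'E'
from h import *
o=ctrl.get_obs(); print(o['eef_pos'],o['wrist_force'],o['opening'])
c=cam('side')['pixels'][170:350,130:370,::-1]
cv2.imwrite('pics/e.png',cv2.resize(c,None,fx=3,fy=3,interpolation=cv2.INTER_CUBIC))
E
```

```text
[0.53644434 0.08944468 0.11606655] [ 0.43375844 -0.17616699 -1.89668382] 0.4300017837638758
```

View pics/e.png

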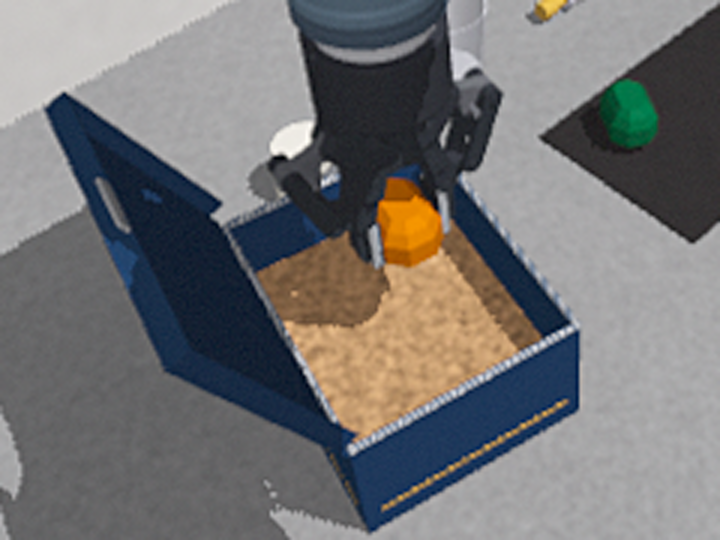

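The amber stone hangs upright in the fingers over the middle of the tin (crop (405,230)), clear of the walls. Lowering it.

Call:
move_arm(
  plan=[0, 0, -0.2, 0, 0, 0, 0, 0, -0.4, 0, 0, 0, 0, 0, -0.6, 0, 0, 0, 0, 0, -0.8, 0, 0, 0, 0, 0, -1, 0, 0, 0, 0, 0, -1.1, 0, 0, 0, 0, 0, -1.1, 0, 0, 0, 0, 0, -1.1, 0, 0, 0],
)

```text
time_s: 8.95
eef_pos: [0.5361, 0.0897, 0.0606]
eef_rot: [0.0, 0.111, 0.994, 0.0]
wrist_force: [0.8, 0.2, -2.0]
opening: 0.429
grasp_force: 60.6
```

Call:
move_arm(
  plan=[0, 0, -0.04, 0, 0, 0, 0, 0, -0.08, 0, 0, 0, 0, 0, -0.08, 0, 0, 0],
)

```text
time_s: 9.32
eef_pos: [0.5357, 0.0898, 0.0561]
eef_rot: [-0.0, 0.111, 0.994, -0.0]
wrist_force: [-0.4, -0.5, -2.2]
opening: 0.431
grasp_force: 60.6
```

Call:
move_arm(
  plan=[0, 0, -0.02, 0, 0, 0, 0, 0, -0.04, 0, 0, 0, 0, 0, -0.04, 0, 0, 0],
)

```text
time_s: 9.7
eef_pos: [0.5357, 0.0897, 0.0542]
eef_rot: [-0.0, 0.111, 0.994, -0.0]
wrist_force: [-0.3, 0.7, -1.2]
opening: 0.433
grasp_force: 60.6
```

Call:
move_arm(
  plan=[0, 0, -0.02, 0, 0, 0, 0, 0, -0.04, 0, 0, 0, 0, 0, -0.04, 0, 0, 0],
)

```text
time_s: 10.07
eef_pos: [0.5357, 0.0897, 0.0522]
eef_rot: [-0.0, 0.111, 0.994, -0.0]
wrist_force: [0.0, -1.5, -1.4]
opening: 0.434
grasp_force: 60.6
```

Call:
move_arm(
  plan=[0, 0, -0.02, 0, 0, 0, 0, 0, -0.04, 0, 0, 0, 0, 0, -0.04, 0, 0, 0],
)

```text
time_s: 10.45
eef_pos: [0.5357, 0.0897, 0.0502]
eef_rot: [-0.0, 0.111, 0.994, 0.0]
wrist_force: [0.2, -0.9, -2.7]
opening: 0.434
grasp_force: 60.6
```

Call:
move_arm(
  plan=[0, 0, -0.015, 0, 0, 0, 0, 0, -0.03, 0, 0, 0, 0, 0, -0.03, 0, 0, 0],
)

```text
time_s: 10.82
eef_pos: [0.5357, 0.0898, 0.0487]
eef_rot: [-0.0, 0.111, 0.994, -0.0]
wrist_force: [-0.5, 0.0, -2.1]
opening: 0.433
grasp_force: 60.6
```

Call:
move_arm(
  plan=[0, 0, -0.015, 0, 0, 0, 0, 0, -0.03, 0, 0, 0, 0, 0, -0.03, 0, 0, 0],
)

```text
time_s: 11.2
eef_pos: [0.5357, 0.0897, 0.0472]
eef_rot: [-0.0, 0.111, 0.994, 0.0]
wrist_force: [0.5, 0.0, -1.2]
opening: 0.435
grasp_force: 60.6
```

Call:
move_arm(
  plan=[0, 0, -0.015, 0, 0, 0, 0, 0, -0.03, 0, 0, 0, 0, 0, -0.03, 0, 0, 0],
)

```text
time_s: 11.58
eef_pos: [0.5358, 0.0897, 0.0458]
eef_rot: [0.0, 0.111, 0.994, -0.0]
wrist_force: [1.2, -0.1, -1.9]
opening: 0.431
grasp_force: 60.7
```

Call:
move_arm(
  plan=[0, 0, -0.015, 0, 0, 0, 0, 0, -0.03, 0, 0, 0, 0, 0, -0.03, 0, 0, 0],
)

```text
time_s: 11.95
eef_pos: [0.5359, 0.0898, 0.0451]
eef_rot: [0.0, 0.111, 0.994, -0.0]
wrist_force: [-3.9, -0.1, 7.6]
opening: 0.436
grasp_force: 61.8
```

The contact force rose by about 9 N, so the stone has settled on the cork. Letting go.

Call:
move_arm(
  plan=[0, 0, 0, 0, 0, 0, 0, 0, 0, 0, 0, 0, 0, 0, 0, 0, 0, 0, 0, 0, 0, 0, 0, 0, 0, 0, 0, 0, 0, 0, 0, 0, 0, 0, 0, 0, 0, 0, 0, 0, 0, 0],
  grip=62,
)

```text
time_s: 12.82
eef_pos: [0.5358, 0.0898, 0.0443]
eef_rot: [-0.0, 0.111, 0.994, -0.0]
wrist_force: [-0.2, 1.0, -0.4]
opening: 0.728
grasp_force: 0.0
```

```bash
python3 - <<'E'
from h import *
o=ctrl.get_obs(); print(o['eef_pos'],o['wrist_force'],o['opening'],o['grasp_force'])
c=cam('side')['pixels'][170:350,130:370,::-1]
cv2.imwrite('pics/f.png',cv2.resize(c,None,fx=3,fy=3,interpolation=cv2.INTER_CUBIC))
E
```

```text
[0.53579488 0.08975453 0.04425368] [-0.19948382  1.00280234 -0.37608762] 0.7275234702080674 0.0
```

View pics/f.png

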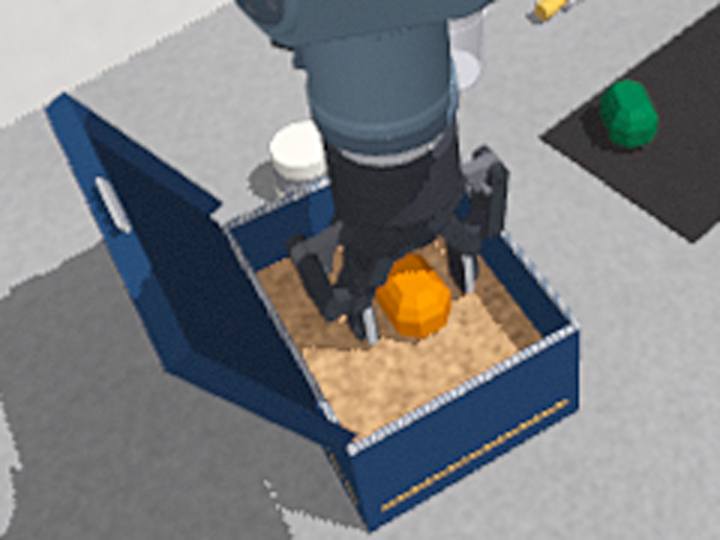

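The stone stands upright on the cork at crop (415,300), and the fingers are clear on both sides. Retreating upward, then going behind the lid with shut fingers.

Call:
move_arm(
  plan=[0, 0, 0.2, 0, 0, 0, 0, 0, 0.6, 0, 0, 0, 0, 0, 1.2, 0, 0, 0, 0, 0, 2.1, 0, 0, 0, 0, 0, 3, 0, 0, 0, 0, 0, 3.9, 0, 0, 0, 0, 0, 4.8, 0, 0, 0, 0, 0, 5.3, 0, 0, 0, 0, 0, 5.3, 0, 0, 0],
)

```text
time_s: 14.0
eef_pos: [0.537, 0.0897, 0.3124]
eef_rot: [0.003, 0.111, 0.994, 0.0]
wrist_force: [0.3, -0.7, -0.3]
opening: 0.728
grasp_force: 0.0
```

Call:
move_arm(
  plan=[0.1, 0.5, 0, 0, 0, 0, 0.3, 1.3, 0, 0, 0, 0, 0.5, 2.1, 0, 0, 0, 0, 0.7, 3, 0, 0, 0, 0, 0.92, 3.86, 0, 0, 0, 0, 0.92, 3.86, 0, 0, 0, 0, 0.92, 3.86, -0.8, 0, 0, 0, 0.92, 3.86, -1.6, 0, 0, 0, 0.92, 3.86, -2.3, 0, 0, 0, 0.92, 3.86, -2.3, 0, 0, 0],
  grip=0,
)

```text
time_s: 15.25
eef_pos: [0.5789, 0.281, 0.1897]
eef_rot: [-0.004, 0.112, 0.994, -0.002]
wrist_force: [-0.2, 0.0, -0.7]
opening: -0.001
grasp_force: 0.0
```

Call:
move_arm(
  plan=[-0.08, -0.33, 0, 0, 0, 0, -0.16, -0.65, 0, 0, 0, 0, -0.24, -0.97, 0, 0, 0, 0, -0.31, -1.26, 0, 0, 0, 0, -0.38, -1.55, 0, 0, 0, 0, -0.44, -1.8, 0, 0, 0, 0, -0.5, -2.05, 0, 0, 0, 0, -0.56, -2.3, 0, 0, 0, 0, -0.62, -2.55, 0, 0, 0, 0, -0.62, -2.55, 0, 0, 0, 0],
)

```text
time_s: 16.5
eef_pos: [0.5504, 0.1541, 0.1941]
eef_rot: [-0.0, 0.112, 0.994, -0.0]
wrist_force: [0.4, -0.2, -0.9]
opening: 0.0
grasp_force: 0.0
```

```bash
python3 - <<'E'
from h import *
o=ctrl.get_obs(); print(o['eef_pos'],o['wrist_force'])
c=cam('side')['pixels'][110:350,100:400,::-1]
cv2.imwrite('pics/g.png',cv2.resize(c,None,fx=2.4,fy=2.4,interpolation=cv2.INTER_CUBIC))
E
```

```text
[0.55041163 0.15406692 0.19406528] [ 0.41331801 -0.17329223 -0.86640685]
```

View pics/g.png

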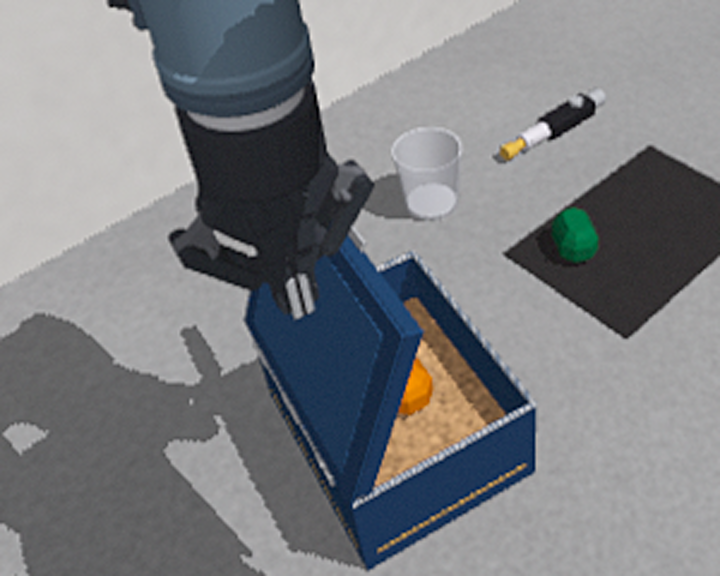

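The lid has swung past upright to about 1.2 rad, with the fingertips on its outer face at crop (298,300). The stone still stands at (415,390). Continuing over and down.

Call:
move_arm(
  plan=[-0.07, -0.28, 0, 0, 0, 0, -0.14, -0.56, 0, 0, 0, 0, -0.2, -0.83, 0, 0, 0, 0, -0.27, -1.1, -0.25, 0, 0, 0, -0.33, -1.35, -0.54, 0, 0, 0, -0.38, -1.57, -0.92, 0, 0, 0, -0.41, -1.68, -1.2, 0, 0, 0, -0.43, -1.76, -1.58, 0, 0, 0, -0.43, -1.76, -1.7, 0, 0, 0, -0.43, -1.76, -1.7, 0, 0, 0],
)

```text
time_s: 17.8
eef_pos: [0.5288, 0.0673, 0.1087]
eef_rot: [-0.001, 0.111, 0.994, 0.0]
wrist_force: [-0.2, 0.0, -0.2]
opening: 0.001
grasp_force: 0.0
```

Call:
move_arm(
  plan=[0, 0, -0.05, 0, 0, 0, 0, 0, -0.1, 0, 0, 0, 0, 0, -0.13, 0, 0, 0, 0, 0, -0.16, 0, 0, 0, 0, 0, -0.16, 0, 0, 0],
)

```text
time_s: 18.42
eef_pos: [0.5292, 0.0673, 0.1012]
eef_rot: [-0.0, 0.111, 0.994, 0.0]
wrist_force: [-0.1, -1.1, 0.1]
opening: 0.002
grasp_force: 0.0
```

Call:
move_arm(
  plan=[0, 0, -0.02, 0, 0, 0, 0, 0, -0.04, 0, 0, 0, 0, 0, -0.06, 0, 0, 0, 0, 0, -0.06, 0, 0, 0],
)

```text
time_s: 18.92
eef_pos: [0.5293, 0.0672, 0.0985]
eef_rot: [-0.0, 0.111, 0.994, -0.0]
wrist_force: [-1.7, -0.4, 3.5]
opening: -0.003
grasp_force: 2.0
```

Call:
move_arm(
  plan=[0, 0, -0.02, 0, 0, 0, 0, 0, -0.04, 0, 0, 0, 0, 0, -0.04, 0, 0, 0],
)

```text
time_s: 19.3
eef_pos: [0.5294, 0.0672, 0.0983]
eef_rot: [-0.0, 0.111, 0.994, -0.0]
wrist_force: [-9.7, 0.6, 19.3]
opening: -0.001
grasp_force: 9.6
```

The force rose to 19 N with no further travel: the lid is on its stop. Backing off and checking.

Call:
move_arm(
  plan=[0, 0, 0.1, 0, 0, 0, 0, 0, 0.6, 0, 0, 0, 0, 0, 1.5, 0, 0, 0, 0, 0, 2.5, 0, 0, 0, 0, 0.6, 3.4, 0, 0, 0, 0, 1.4, 3.6, 0, 0, 0, 0, 2.2, 3.6, 0, 0, 0, 0, 3, 3.6, 0, 0, 0, 0, 3.8, 3.6, 0, 0, 0, 0, 3.8, 3.6, 0, 0, 0],
)

```text
time_s: 20.55
eef_pos: [0.5287, 0.2596, 0.2757]
eef_rot: [-0.0, 0.109, 0.994, 0.0]
wrist_force: [-0.4, -0.3, -0.8]
opening: 0.0
grasp_force: 0.0
```

```bash
python3 - <<'E'
from h import *
o=ctrl.get_obs(); print(o['eef_pos'],o['wrist_force'],o['time_s'])
c=cam('side')['pixels'][110:350,100:400,::-1]
cv2.imwrite('pics/i.png',cv2.resize(c,None,fx=2.4,fy=2.4,interpolation=cv2.INTER_CUBIC))
E
```

```text
[0.5287223  0.25962914 0.27571086] [-0.35794186 -0.28731433 -0.80169736] 20.55
```

View pics/i.png

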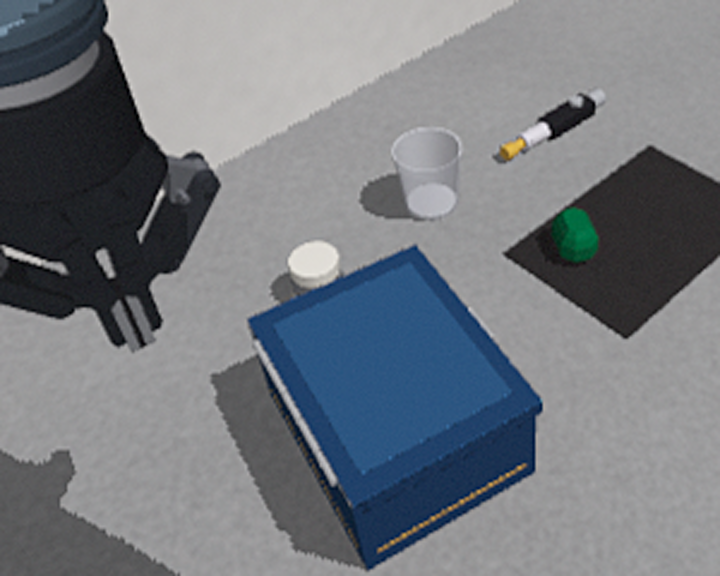

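The lid lies flat on the rim (crop corners (250,320), (415,247), (540,405), (350,500)). The arm is clear, and the green stone, cup, jar and handpiece are where they were.

```bash
python3 -c "
from bench import ctrl; print(ctrl.hand_in())"
```

```text
the job is handed in; nothing more can be done
None
```

The amber stone was set down upright on the cork in the blue tin and let go, the lid was pressed shut, and the job is handed in at about 20.6 s; no verdict came back.

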